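# Find and open the released outlet lid of the bench trunking

### The arm

A 6-joint arm with a two-finger parallel gripper is mounted at the origin on the work surface. World frame = base frame: x ahead of the robot, y to its left, z up, the work surface at z = 0. Lengths are in m, angles in degrees, forces in N, time in s.
With the tool pointing down it reaches from about 0.25 to 0.725 m from the base axis. Payload 9.7 kg.
Tool frame: the origin (TCP) lies at the very end of the fingers, on their centre line; the grasp point (between the pads) lies tcp_to_grasp behind it (tcp_to_grasp is the distance from the TCP to the grasp point, in m); z points along the fingers, y is the direction in which the jaws open and shut (so a half turn about z gives the same grasp; the last joint's range is limited). The gripper opens to 85 mm and grips with 20 to 120 N. Pads are 22 mm wide; open, the fingers measure 114 mm over their backs; the gripper's body (76 mm by 85 mm) begins 54 mm behind the grasp point. The pads swing forward as they close: fully open they stand 13 mm farther back than shut.
Start: joints at [-70.417, 4.979, 10.078, 95.1, 0, 90], TCP at [0.184, -0.518, 0.231] pointing down, gripper open.
Joint ranges: [-179.16, 179.16], [-48.56, 103.87], [-65.8, 70.77], [-126.05, 130.52], [-82.76, 87.17], [-180, 180]. Speed limits (degrees/s): [127.2, 127.2, 147.25, 180, 180, 180].

### API

Orientations are given as [roll, pitch, yaw] about the fixed x, y, z axes, in that order (R = Rz(yaw) Ry(pitch) Rx(roll)).
In Python, from workcell import * gives the robot as it stands. The module is installed in compiled form; this text tells all that it offers.
- The arm moves only by the shell command python3 -m pendant 'ROWS' [FORCE]. ROWS is JSON, a list of rows, each a list of 3 entries, a list of its own where there are three numbers: the opening in per cent of the stroke, from 0 (shut) to 100 (fully open), then the shift along the world's x, y, z in mm, then the turn, a rotation vector about the world's x, y, z in degrees. A call has 1 to 20 rows; each row is the pose to reach, as a shift and turn from the pose measured when the call began; what a row does not reach only later rows make up. A row lasts 1/8 s, in which the tool goes at most 62.5 mm and 10.7 degrees, less where a joint would pass 70% of its speed; a pose out of reach is approached as far as the arm can. A call with a gripper value outside its range is refused whole. The fingers move at their own pace and stop on an object; FORCE is the grip in N (left out, the last holds). Time passes only in rows, so rows that repeat a pose let the fingers close. It gives the time, the measured TCP pose, the force and the opening at its end, in the units of the state.
- get_obs(): the state, without advancing time (a new reading comes with each control period).
- camera(name): name is "scene" or "top" or "wrist"; returns a dict with "img" (400x640x3 uint8, red, green, blue), "fx", "fy", "cx", "cy" (pixels), "cam_to_world" (4x4, takes a point from camera to world coordinates); the wrist camera has in their place "T_tool_cam" (4x4, takes a point from camera to tool coordinates, whose origin is the TCP and whose axes are the flange's). Camera axes: x right, y down, z forward; pixel columns grow to the right and rows downward; lengths in m; the calibration is good to about 2 mm. A picture is of the moment at which its call begins: read the wrist's pose just before it. There is no depth.
- job_done(): hands the job in, once; it reports no verdict.
Trained networks look in a picture, given as the dict that the camera call returned (one of the last four; its "shot" number tells which), for a name from the list of things; names that differ only in an ending like _2 or _b are one class to them, and where a whole thing is asked for, a point or a joint stands for the part that bears it (a point fixed in the world has none). Each returns a list of dicts, best first, with "confidence" (0 to 1); they miss things now and then, are a little off and sometimes report something else, mostly with a low value. They report only what shows in the picture. A call takes as long as a camera call.
- regions_of(picture, label): "region" (400x640 bool, what is visible of it).
- pinpoint(picture, label): "position" ([x, y, z] in m, in world coordinates, good to about 4 mm: a listed point, or the origin of a listed thing).
The state is a dict: "time": time; "q": joint angles; "qd": joint speeds; "joint_efforts": joint torques, N m; "ee_pos": TCP position; "tcp_rot": TCP orientation; "wrist_force": force on the tool from outside, world axes, zero at the start; "torque": the same for the moment, N m; "opening": finger opening in m.
Only numpy, scipy, OpenCV 4.12 (cv2) and the standard library are available. Lean on these libraries where they do the work, as an engineer would, in place of code of your own. Each camera call takes 0.05 s, during which the arm holds its last target. There are 200 camera calls.

### The job

One of the four identical lids of the bench's service trunking has been released so that the hardness tester can be plugged in there; the other three are held by their catches, and nothing shows which is which. Press lightly with the fingertips by the edge with the three dark grip lines on one lid after another until you find the one that rocks, then push that edge down until the lid stands open as far as it goes, and leave it open and clear of the robot. Nothing is picked up: do not lean hard on any lid, and leave the loose things on and around the trunking where they are.

Things in the scene. Friction and masses are not known exactly. Their poses are not given: they have to be found in the camera images.
- trunking: Cream steel service trunking fixed on the bench, 155 mm (its x) by 600 mm (y) by 100 mm high; origin at the centre of its underside, x to its far side (away from the robot, within 0.3 rad of world x), y along it, z up. Four lids, flush with its flat top, lie in a row at y = +177, +59, -59, -177 mm (lids 1 to 4), x = 0. Round them: 18 mm rims, 4 mm ribs, 64 mm solid ends.
- lid_1 (a joint): Turn of lid 1 (leftmost seen from the robot), rad: 0 shut, positive as its far edge goes down and near edge rises; stops at -0.07 and 0.95 (fully open). All lids: aluminium plate 115 (x) by 110 (y) by 4 mm in a 119 x 114 mm opening; level pivot parallel to y at trunking x = -7.5, z = 98 mm, so 50 mm to the near edge, 65 mm to the far edge, which has three thin dark grip lines.
- lid_2 (a joint): Turn of lid 2, as lid 1. All lids: a lid held by its catches gives less than 1 mm at either edge under 20 N. The released lid rocks: its near edge can be pressed down only 3.5 mm, its far edge all the way, with the near edge rising. Which lid is released changes with each start and cannot be seen.
- lid_3 (a joint): Turn of lid 3, as lid 1. All lids: the released lid moves under about 2 N at its press point, has no spring and stays where it is left. The bay below the far part of the lid, in which the fingers follow the lid down, is free to 90 mm depth; the outlets sit under the near part.
- lid_4 (a joint): Turn of lid 4 (the rightmost), as for lid 1.
- lid_1_press (a point): Point on the top face of lid 1, midway along its length in y and 43 mm from the pivot towards the far edge (22 mm short of that edge); turns with the lid.
- lid_2_press (a point): The same point on lid 2.
- lid_3_press (a point): The same point on lid 3.
- lid_4_press (a point): The same point on lid 4.
- mouse: Black computer mouse, 108 x 60 x 35 mm, lying loose on the bench beyond the trunking; origin at the centre of its underside.
- test_block: Steel hardness reference block, a disc 48 mm across and 14 mm high, lying loose on the top of the left-hand solid end of the trunking; origin at the centre of its underside.
- specimen: Metal specimen mounted in black resin, a cylinder 30 mm across and 20 mm high, standing loose on the top of the right-hand solid end of the trunking; origin at the centre of its underside.
- alcohol: White plastic bottle, 60 mm across and 130 mm high, standing loose on the bench beyond the trunking; origin at the centre of its underside.

How it is judged (in metres and radians):
At the end, for the whole second after the job is handed in: The released lid stands open at 0.82 rad or more (its stop is at 0.95), and mouse, reference block, specimen and bottle are within 20 mm of where they were (value of joint any of lid_1, lid_2, lid_3, lid_4 above 0.82 rad and distance of each of mouse, test_block, specimen, alcohol from where it was at the start of the episode below 0.02 m); the robot touches nothing.
It fails at once if a lid is leaned on with more than 50 N (contact force between any of the fingers, the arm and lid_1 above 50 N or contact force between any of the fingers, the arm and lid_2 above 50 N or contact force between any of the fingers, the arm and lid_3 above 50 N or contact force between any of the fingers, the arm and lid_4 above 50 N).
It fails at once if the mouse, reference block, specimen or bottle is moved or lifted by more than 20 mm (distance of any of mouse, test_block, specimen, alcohol from where it was at the start of the episode above 0.02 m).
It also fails if it takes over 48 s, if anything falls off the work surface, if the arm or the gripper's body presses on something with over 40 N, if the wrist force passes 120 N, or if a joint passes its speed limit or range.

## Working session

There is one attempt and no reset: what is moved stays moved. The work goes in short steps, Python scripts to look and compute and a shell command to move; the robot and the scene stay as the last step left them, time stands still between calls to the robot, and variables do not carry over. Pictures are saved under pics/ and viewed, about 8 in all and at most 12, crops included, and the job is handed in when it is done.

```bash
mkdir -p pics; python3 - <<'E'
from workcell import *
import cv2, numpy as np
o=get_obs(); print({k:np.round(v,3).tolist() for k,v in o.items()})
for n in("top","scene"):
    c=camera(n); cv2.imwrite(f"pics/{n}0.png",c["img"][:,:,::-1])
    for l in("trunking","lid_1_press","mouse","test_block","specimen","alcohol"):
        print(n,l,[(np.round(d["position"],3).tolist(),round(d["confidence"],2)) for d in pinpoint(c,l)])
E
```

```text
{'time': 0.0, 'q': [-70.416, 5.012, 10.035, 95.099, 0.002, 90.001], 'qd': [-0.0, 0.017, 0.001, 0.101, -0.163, 0.044], 'joint_efforts': [-0.001, -52.038, 46.48, 0.016, -0.0, 0.0], 'ee_pos': [0.184, -0.518, 0.231], 'tcp_rot': [-179.923, -0.002, 19.584], 'wrist_force': [-0.674, -0.453, -0.302], 'torque': [0.011, -0.009, 0.038], 'opening': 0.086}
top trunking [([0.499, 0.107, 0.003], 0.62)]
top lid_1_press [([0.547, 0.283, 0.104], 0.59)]
top mouse [([0.668, 0.203, -0.005], 0.79)]
top test_block [([0.542, 0.373, 0.102], 0.69)]
top specimen [([0.65, 0.039, -0.003], 0.71), ([0.486, -0.165, 0.099], 0.64)]
top alcohol [([0.65, 0.037, -0.004], 0.55)]
scene trunking [([0.496, 0.105, 0.003], 0.78)]
scene lid_1_press [([0.542, 0.284, 0.099], 0.59), ([0.546, 0.378, 0.1], 0.27)]
scene mouse [([0.663, 0.206, -0.001], 0.56)]
scene test_block [([0.545, 0.377, 0.1], 0.49)]
scene specimen [([0.486, -0.166, 0.104], 0.46)]
scene alcohol [([0.649, 0.042, -0.001], 0.65)]
```

View pics/top0.png

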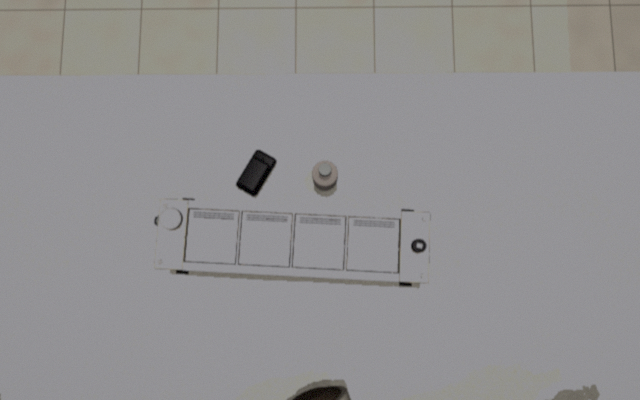

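```bash
python3 - <<'E'
from workcell import *
import numpy as np
for n in("top","scene"):
    c=camera(n)
    for i in(1,2,3,4):
        print(n,i,[(np.round(d["position"],3).tolist(),round(d["confidence"],2)) for d in pinpoint(c,f"lid_{i}_press")])
E
```

```text
top 1 [([0.547, 0.287, 0.101], 0.84)]
top 2 [([0.539, 0.167, 0.098], 0.76), ([0.67, 0.2, -0.004], 0.65), ([0.547, 0.28, 0.099], 0.3)]
top 3 [([0.532, 0.049, 0.098], 0.89), ([0.649, 0.037, -0.007], 0.28)]
top 4 [([0.524, -0.071, 0.1], 0.79), ([0.537, 0.167, 0.098], 0.25)]
scene 1 [([0.543, 0.283, 0.1], 0.74)]
scene 2 [([0.523, -0.071, 0.1], 0.64), ([0.537, 0.163, 0.099], 0.57)]
scene 3 [([0.531, 0.045, 0.099], 0.74)]
scene 4 [([0.526, -0.074, 0.101], 0.7)]
```

The view shows the trunking across (160–430, 200–280), with the grip lines on the far (upper) edges of the lids. The mouse is at (256,172), the bottle at (325,175), the disc at (170,218) and the specimen at (418,246). The trunking yaw is about -3.4°. I'll go above lid 4 first with the fingers shut.

```bash
python3 -m pendant '[[0,[30,40,0],[0,0,-4]],[0,[64,84,0],[0,0,-8]],[0,[98,128,0],[0,0,-12]],[0,[132,172,0],[0,0,-16]],[0,[166,216,0],[0,0,-20]],[0,[200,260,0],[0,0,-23]],[0,[234,305,0],[0,0,-23]],[0,[268,350,0],[0,0,-23]],[0,[302,396,0],[0,0,-23]],[0,[330,435,-10],[0,0,-23]],[0,[340,446,-40],[0,0,-23]],[0,[340,446,-76],[0,0,-23]],[0,[340,446,-86],[0,0,-23]],[0,[340,446,-86],[0,0,-23]],[0,[340,446,-86],[0,0,-23]]]' 40
python3 - <<'E'
from workcell import *
import cv2, numpy as np
o=get_obs(); print({k:np.round(v,3).tolist() for k,v in o.items()})
print(tcp_to_grasp if 'tcp_to_grasp' in globals() else '')
a=camera("wrist")["img"]; b=camera("scene")["img"]
cv2.imwrite("pics/w1.png",cv2.resize(np.vstack([a,b])[:,:,::-1],(480,600)))
E
```

```text
time: 3.08
ee_pos: [0.5249, -0.0726, 0.147]
tcp_rot: [180.0, -0.1, -3.4]
wrist_force: [0.1, 0.9, -0.2]
opening: 0.0003
{'time': 3.075, 'q': [-7.871, 1.214, -3.179, 85.48, 0.0, 175.578], 'qd': [0.052, -0.089, 0.041, -0.071, 0.076, -0.022], 'joint_efforts': [0.101, -47.646, 46.27, -0.01, 0.003, -0.0], 'ee_pos': [0.525, -0.073, 0.147], 'tcp_rot': [179.99, -0.127, -3.449], 'wrist_force': [0.069, 0.918, -0.2], 'torque': [-0.013, 0.002, 0.051], 'opening': 0.0}
0.0187
```

View pics/w1.png

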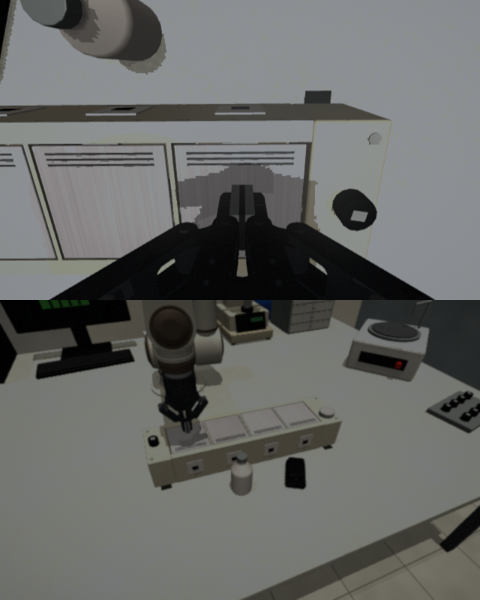

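Fingers are over lid 4's press point. Going down to just above the lid, then in 1 mm steps.

```bash
python3 -m pendant '[[0,[0,0,-20],[0,0,0]],[0,[0,0,-40],[0,0,0]],[0,[0,0,-45],[0,0,0]],[0,[0,0,-45],[0,0,0]]]'
python3 -m pendant '[[0,[0,0,-1],[0,0,0]],[0,[0,0,-2],[0,0,0]],[0,[0,0,-2],[0,0,0]]]'
python3 -m pendant '[[0,[0,0,-1],[0,0,0]],[0,[0,0,-1],[0,0,0]]]'
```

```text
time: 3.68
ee_pos: [0.5251, -0.0726, 0.1024]
tcp_rot: [180.0, -0.1, -3.4]
wrist_force: [0.0, 0.3, 0.8]
opening: 0.0005
time: 4.05
ee_pos: [0.5251, -0.0726, 0.1006]
tcp_rot: [180.0, -0.2, -3.5]
wrist_force: [0.1, 0.2, -0.7]
opening: -0.0004
time: 4.3
ee_pos: [0.5252, -0.0726, 0.0999]
tcp_rot: [180.0, -0.2, -3.4]
wrist_force: [-0.7, 0.6, 3.2]
opening: -0.0002
```

```bash
python3 -m pendant '[[0,[0,0,-0.5],[0,0,0]],[0,[0,0,-1],[0,0,0]],[0,[0,0,-1],[0,0,0]]]'
```

```text
time: 4.68
ee_pos: [0.5253, -0.0726, 0.0999]
tcp_rot: [180.0, -0.2, -3.4]
wrist_force: [-3.6, 0.2, 8.2]
opening: 0.0003
```

Lid 4 resists 8 N without giving, so it is held. Joint 6 is near its limit, so I'll raise the tool and make a half turn on the way to lid 3.

```bash
python3 -m pendant '[[0,[0,0,20],[0,0,0]],[0,[0,0,50],[0,0,10]],[0,[0,10,50],[0,0,20]],[0,[0,20,50],[0,0,30]],[0,[1,30,50],[0,0,40]],[0,[1,40,50],[0,0,50]],[0,[2,50,50],[0,0,60]],[0,[2,60,50],[0,0,70]],[0,[3,70,50],[0,0,80]],[0,[3,80,50],[0,0,90]],[0,[4,90,50],[0,0,100]],[0,[4,100,50],[0,0,110]],[0,[5,110,50],[0,0,120]],[0,[6,119,50],[0,0,130]],[0,[6,119,50],[0,0,140]],[0,[6,119,50],[0,0,150]],[0,[6,119,50],[0,0,160]],[0,[6,119,50],[0,0,170]],[0,[6,119,40],[0,0,178]],[0,[6,119,30],[0,0,179]]]'
python3 -m pendant '[[0,[0,0,0],[0,0,0]],[0,[0,0,0],[0,0,0]]]'; python3 -c "
from workcell import *;print(get_obs()['q'])"
```

```text
time: 7.18
ee_pos: [0.5313, 0.0464, 0.1293]
tcp_rot: [180.0, -0.2, 175.5]
wrist_force: [-0.3, -0.2, 1.0]
opening: 0.0001
time: 7.42
ee_pos: [0.5313, 0.0464, 0.1293]
tcp_rot: [180.0, -0.2, 175.4]
wrist_force: [0.6, 1.0, 0.5]
opening: -0.0002
[ 4.95903860e+00  2.10784338e+00 -4.21006157e+00  8.39195484e+01
  5.63005307e-02  9.51791804e+00]
```

```bash
python3 -m pendant '[[0,[0,0,-20],[0,0,1]],[0,[0,0,-28],[0,0,1]],[0,[0,0,-29],[0,0,1]],[0,[0,0,-29],[0,0,1]]]'
python3 -m pendant '[[0,[0,0,-0.7],[0,0,0]],[0,[0,0,-1.5],[0,0,0]],[0,[0,0,-1.5],[0,0,0]]]'
```

```text
time: 7.92
ee_pos: [0.5315, 0.0464, 0.1009]
tcp_rot: [180.0, -0.2, 176.4]
wrist_force: [-0.2, -0.1, 0.4]
opening: -0.0002
time: 8.3
ee_pos: [0.5317, 0.0464, 0.0999]
tcp_rot: [180.0, -0.2, 176.4]
wrist_force: [-0.4, -0.0, 3.7]
opening: 0.0003
```

```bash
python3 -m pendant '[[0,[0,0,-0.5],[0,0,0]],[0,[0,0,-1],[0,0,0]],[0,[0,0,-1],[0,0,0]]]'
```

```text
time: 8.68
ee_pos: [0.5317, 0.0464, 0.0998]
tcp_rot: [180.0, -0.1, 176.4]
wrist_force: [-3.3, -0.8, 8.3]
opening: -0.0002
```

Lid 3 is held too. Next is lid 2.

```bash
python3 -m pendant '[[0,[0,0,15],[0,0,0]],[0,[1,30,20],[0,0,0]],[0,[3,70,20],[0,0,0]],[0,[6,105,20],[0,0,0]],[0,[7,119,20],[0,0,0]],[0,[7,119,5],[0,0,0]],[0,[7,119,1.5],[0,0,0]],[0,[7,119,1.5],[0,0,0]]]'
python3 -m pendant '[[0,[0,0,-0.7],[0,0,0]],[0,[0,0,-1.5],[0,0,0]],[0,[0,0,-1.5],[0,0,0]]]'
python3 -m pendant '[[0,[0,0,-0.5],[0,0,0]],[0,[0,0,-1.2],[0,0,0]],[0,[0,0,-1.2],[0,0,0]]]'
```

```text
time: 9.68
ee_pos: [0.5385, 0.1643, 0.1008]
tcp_rot: [180.0, -0.2, 176.3]
wrist_force: [1.1, -0.6, 0.5]
opening: -0.0002
time: 10.05
ee_pos: [0.5386, 0.1637, 0.0998]
tcp_rot: [-180.0, -0.1, 176.3]
wrist_force: [-0.8, -3.0, 4.3]
opening: -0.0
time: 10.42
ee_pos: [0.5386, 0.1637, 0.0998]
tcp_rot: [180.0, -0.1, 176.3]
wrist_force: [-4.2, -1.6, 10.0]
opening: -0.0001
```

```bash
python3 -m pendant '[[0,[0,0,15],[0,0,0]],[0,[1,30,20],[0,0,0]],[0,[3,70,20],[0,0,0]],[0,[6,105,20],[0,0,0]],[0,[7,120,20],[0,0,0]],[0,[7,120,5],[0,0,0]],[0,[7,120,2],[0,0,0]],[0,[7,120,2],[0,0,0]]]'
python3 -m pendant '[[0,[0,0,-0.7],[0,0,0]],[0,[0,0,-1.5],[0,0,0]],[0,[0,0,-1.5],[0,0,0]]]'
python3 -m pendant '[[0,[0,0,-0.5],[0,0,0]],[0,[0,0,-1.2],[0,0,0]],[0,[0,0,-1.2],[0,0,0]]]'
```

```text
time: 11.42
ee_pos: [0.5454, 0.2825, 0.1014]
tcp_rot: [-180.0, -0.1, 176.2]
wrist_force: [-0.2, -0.4, -0.1]
opening: -0.0002
time: 11.8
ee_pos: [0.5455, 0.2824, 0.1]
tcp_rot: [-180.0, -0.1, 176.2]
wrist_force: [-0.3, -1.4, -0.2]
opening: 0.0001
time: 12.18
ee_pos: [0.5456, 0.2824, 0.0989]
tcp_rot: [-180.0, -0.1, 176.2]
wrist_force: [-0.1, -0.3, 1.3]
opening: 0.0001
```

Lid 1 yields at about 1 N, so it is the released one. Pushing it down and drawing back slightly towards the pivot.

```bash
python3 -m pendant '[[0,[0,0,-3],[0,0,0]],[0,[0,0,-6],[0,0,0]],[0,[-1,0,-9],[0,0,0]],[0,[-2,0,-12],[0,0,0]],[0,[-3,0,-15],[0,0,0]],[0,[-4,0,-18],[0,0,0]],[0,[-5,0,-20],[0,0,0]],[0,[-5,0,-20],[0,0,0]]]'
python3 -m pendant '[[0,[-1,0,-3],[0,0,0]],[0,[-2,0,-6],[0,0,0]],[0,[-3,0,-9],[0,0,0]],[0,[-3,0,-9],[0,0,0]]]'
```

```text
time: 13.18
ee_pos: [0.5402, 0.2824, 0.0785]
tcp_rot: [-180.0, -0.1, 176.2]
wrist_force: [-0.2, -0.3, 0.6]
opening: 0.0003
time: 13.68
ee_pos: [0.5369, 0.2823, 0.0691]
tcp_rot: [-179.9, -0.2, 176.2]
wrist_force: [-0.3, -0.1, -0.6]
opening: -0.0001
```

```bash
python3 -m pendant '[[0,[0,0,-2],[0,0,0]],[0,[0,0,-4],[0,0,0]],[0,[0,0,-4],[0,0,0]]]'
python3 -m pendant '[[0,[0,0,-1.5],[0,0,0]],[0,[0,0,-3],[0,0,0]],[0,[0,0,-3],[0,0,0]]]'
```

```text
time: 14.05
ee_pos: [0.5369, 0.2822, 0.0648]
tcp_rot: [-179.9, -0.2, 176.2]
wrist_force: [0.6, 0.4, -0.0]
opening: -0.0003
time: 14.42
ee_pos: [0.5372, 0.2822, 0.0621]
tcp_rot: [-179.9, -0.1, 176.2]
wrist_force: [1.1, -0.1, 3.2]
opening: 0.0001
```

```bash
python3 -m pendant '[[0,[0,0,-1.5],[0,0,0]],[0,[0,0,-3],[0,0,0]],[0,[0,0,-3],[0,0,0]]]'
python3 - <<'E'
from workcell import *
import cv2
cv2.imwrite("pics/s2.png",cv2.resize(camera("scene")["img"][60:330,120:480,::-1],None,fx=2,fy=2,interpolation=cv2.INTER_CUBIC))
E
```

```text
time: 14.8
ee_pos: [0.5383, 0.2825, 0.0603]
tcp_rot: [180.0, 0.0, 176.2]
wrist_force: [4.1, -0.7, 8.2]
opening: 0.0002
```

View pics/s2.png

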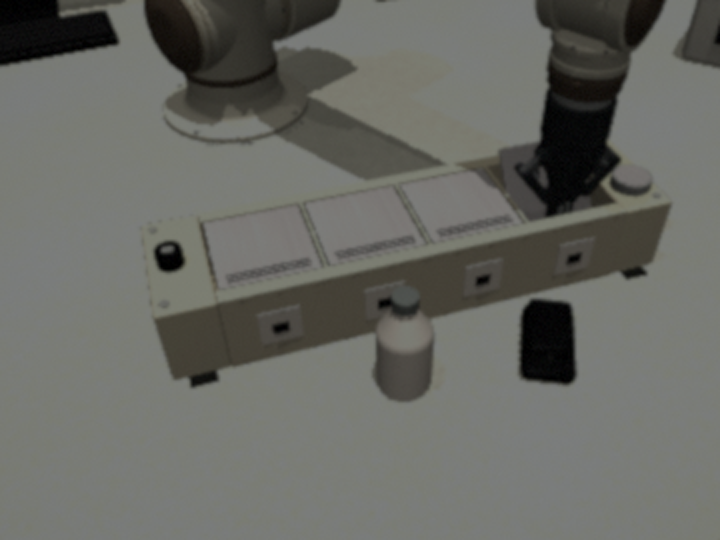

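Lid 1's near edge (about (520,170)) is up and the far part is down against the stop, with force building at no further turn. Withdrawing straight up, slightly away from the lid.

```bash
python3 -m pendant '[[0,[3,0,3],[0,0,0]],[0,[5,0,15],[0,0,0]],[0,[5,0,40],[0,0,0]],[0,[5,0,80],[0,0,0]],[0,[5,0,130],[0,0,0]],[0,[-10,-40,160],[0,0,0]],[0,[-40,-90,170],[0,0,0]],[0,[-80,-130,170],[0,0,0]],[0,[-120,-170,170],[0,0,0]],[0,[-160,-200,170],[0,0,0]],[0,[-160,-200,170],[0,0,0]],[0,[-160,-200,170],[0,0,0]]]'
python3 - <<'E'
from workcell import *
import cv2, numpy as np
for n in("top","scene"):
    c=camera(n)
    for l in("lid_1_press","mouse","test_block","specimen","alcohol"):
        print(n,l,[(np.round(d["position"],3).tolist(),round(d["confidence"],2)) for d in pinpoint(c,l)])
cv2.imwrite("pics/s3.png",cv2.resize(c["img"][60:330,120:480,::-1],None,fx=2,fy=2,interpolation=cv2.INTER_CUBIC))
E
```

```text
time: 16.35
ee_pos: [0.3786, 0.0826, 0.2308]
tcp_rot: [180.0, 0.1, 176.2]
wrist_force: [-0.4, -0.4, -0.2]
opening: 0.0002
top lid_1_press [([0.529, 0.284, 0.064], 0.82)]
top mouse [([0.67, 0.204, -0.006], 0.7)]
top test_block [([0.544, 0.371, 0.097], 0.95)]
top specimen [([0.488, -0.166, 0.099], 0.67)]
top alcohol [([0.652, 0.038, -0.004], 0.61)]
scene lid_1_press [([0.526, 0.284, 0.066], 0.98)]
scene mouse [([0.665, 0.203, -0.003], 0.62)]
scene test_block [([0.546, 0.379, 0.098], 0.76)]
scene specimen [([0.485, -0.168, 0.102], 0.7)]
scene alcohol [([0.652, 0.042, 0.001], 0.81), ([0.496, 0.106, 0.005], 0.64)]
```

View pics/s3.png

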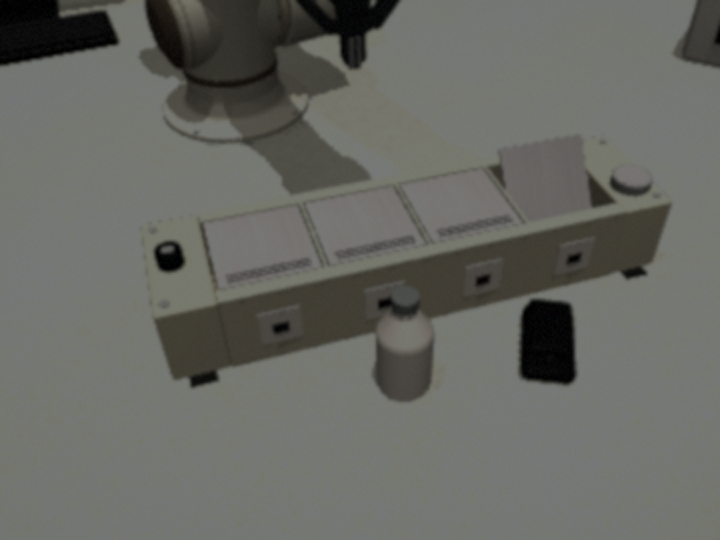

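```bash
python3 -c "
from workcell import *
print(job_done())"
```

```text
the job is handed in; nothing more can be done
None
```

Lid 1 (leftmost) was the released one. It now stands open at about its stop, and I handed the job in at about 16.5 s, with no verdict reported.

- **Finding it:** lids 4, 3 and 2 each held against 8–10 N without giving. Lid 1 gave at about 1 N.
- **Opening it:** I pushed lid 1's far edge down until the force rose to about 8 N at the stop. The fingers then came up and the arm moved clear, with the wrist force back to about zero.
- **Last checks:** the press point on lid 1 was found at z 0.064–0.066 m and x 0.526–0.529 m. That fits an angle of about 0.95 rad; 0.82 rad would put it at z 0.068 m, so the margin is only a few millimetres at the detector's 4 mm accuracy.
- **Loose things:** the mouse, reference block, specimen and bottle were all within about 5 mm of their first readings, which is the measurement noise.
- **Odd readings:** the detector gave a few false second hits, such as the bottle reported as the specimen, and I ignored them. No check failed.

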